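# Thread the plunger rod into the cookie press and hold it ready for its stamp

## Robot

A 6-joint arm with a two-finger parallel gripper is mounted at the origin on the work surface. World frame = base frame: x ahead of the robot, y to its left, z up, the work surface at z = 0. Lengths are in m, angles in rad, forces in N, time in s.
With the tool pointing down it reaches from about 0.375 to 0.975 m from the base axis. Payload 3.8 kg.
Tool frame: the origin (TCP) lies on the centre line of the jaws, within the pads' length; the fingertips stand 17 mm ahead of it and the grasp point (between the pads) lies 2 mm behind it (bot.tip_extent is the distance from the TCP to the fingertips, in m); z points along the fingers, y is the line along which they close (so a half turn about z gives the same grasp; the last joint's range is limited). The gripper opens to 85 mm and grips with 20 to 120 N. Pads are 22 mm wide; open, the fingers measure 114 mm over their backs; the gripper's body (76 mm by 85 mm) begins 54 mm behind the grasp point. The pads swing forward as they close: fully open they stand 13 mm farther back than shut.
Start: joints at [1.269, 0.264, 1.604, -0, 1.274, -0.037], TCP at [0.177, 0.651, 0.248] pointing down, gripper open.
Joint ranges: [-2.63, 2.63], [-0.94, 2.18], [0.31, 2.57], [-1.31, 4.45], [0, 2.66], [-2.55, 2.55]. Speed limits (rad/s): [2.57, 2.57, 3.14, 3.14, 3.14, 3.14].

## Interface

Orientations are given as a rotation vector (axis times angle).
In Python, from workcell import readout, read_camera, finish_job, bot gives the robot as it stands.
- The arm moves only by the tool jog_arm, never from a script. Its argument "deltas" is one flat list of numbers, 7 for each row, row after row: the shift along the tool's x, y, z in m, then the turn, a rotation vector about the tool's x, y, z in degrees, then the gripper command: -1 is shut, 1 is fully open, values between are in proportion. A call has 1 to 8 rows; each row is the pose to reach, as a shift and turn from the pose commanded when the call began, along the tool's axes at that moment; what a row does not reach only later rows make up. A row lasts 1/10 s, in which the tool goes at most 50 mm and 8.59 degrees, less where a joint would pass 70% of its speed; a pose out of reach is approached as far as the arm can. A call with a gripper value outside its range is refused whole. The fingers move at their own pace and stop on an object; "squeeze" is the grip in N (left out, the last holds). Time passes only in rows, so rows that repeat a pose let the fingers close. It gives the time, the measured TCP pose, the force, the opening and the grip force at its end, in the units of the state.
- readout.read_state(): the state, without advancing time (a new reading comes with each control period).
- read_camera(name): name is "scene" or "top" or "wrist"; returns a dict with "color" (384x512x3 uint8, blue, green, red), "fx", "fy", "cx", "cy" (pixels), "dist" ([k1, k2, p1, p2, k3] as OpenCV has them; the pictures are not rectified), "origin" and "attitude" of the camera in the world. Camera axes: x right, y down, z forward; pixel columns grow to the right and rows downward; lengths in m; the calibration is good to about 2 mm. A picture is of the moment at which its call begins. There is no depth.
- finish_job(): hands the job in; it is judged then, once.
The state is a dict: "time": time; "q": joint angles; "joint_vel": joint speeds; "joint_torque": joint torques, N m; "tool_pos": TCP position; "tcp_rot": TCP orientation; "wrist_force": force on the tool from outside, world axes, zero at the start; "torque": the same for the moment, N m; "width": opening from 0.0 (shut) to 1.0 (fully open); "grip_force": force on a finger pad.
Only numpy, scipy, OpenCV 4.12 (cv2) and the standard library are available. Lean on these libraries where they do the work, as an engineer would, in place of code of your own. Each camera call takes 0.05 s, during which the arm holds its last target. There are 200 camera calls.

## Task

Slide the black transport lock on top of the red cookie press all the way to its end stop, so that it uncovers the upper brass guide. Then take the plunger rod out of the wooden block by its handle and thread it down through the upper and then the lower guide, until its end sticks out about 20 mm below the lower guide and the handle is still clear above the upper one. Finish while holding it still right there, in the gripper, so that I can screw a stamp onto its end, and leave the other things on the table where they are.

Things in the scene. Friction and masses are not known exactly. Their poses are not given: they have to be found in the camera images.
- press: red cookie press, fixed: base 100 x 190 x 10 mm (x, y, z), column at its +y end, two level arms one above the other reaching from it to -y, 56 mm wide, 16 mm thick, undersides 50 and 106 mm above the table. Each arm's end is a brass guide with a 15 mm upright bore; both bores share the axis at local (0, -45 mm). Lock rails stand up to 8 mm above the upper arm. Origin: centre of the underside, z up
- upper_guide (a point): centre of the upper bush's bore at its top mouth, 122 mm above the table (the bore is 16 mm long)
- lower_guide (a point): centre of the lower bush's bore at its top mouth, 66 mm above the table (the bore is 16 mm long and ends 50 mm above the table; the base plate's top is 40 mm below that end)
- lock (a joint): transport lock on the upper arm: steel blade 24 mm wide, 4 mm thick, with a black grip, slides along the press's +y, away from the bores. Value in m: 0 to 0.010 at the start, the blade covering the upper bore; 0.050 at the end stop, bore clear. About 2.5 N of friction; it stays where left
- lock_grip (a point): centre of the top of the lock's black grip (22 mm along the press's x, 18 mm along its y, 30 mm high above the blade, its top 156.5 mm above the table, a yellow line on it); moves with the lock
- block: dark wooden storage block, fixed, 75 x 75 x 125 mm, with a 15 mm bore down its middle in which the rod hangs at the start, its handle resting on the block's top. Origin: centre of its underside
- rod: plunger rod, about 0.13 kg: steel shaft 12 mm in diameter, 110 mm long, its last 10 mm tapering to a 6 mm flat end; on top a plain round beech handle, 32 mm in diameter and 42 mm high, with a red band. Origin: centre of the lower end; z along the rod to the handle (upright at the start)
- rod_tip (a point): centre of the rod's lower (tapered) end
- handle_bottom (a point): point on the rod's axis at the underside of its handle, 110 mm above rod_tip; the handle reaches from here to 42 mm higher
- flour: white flour jar with a blue cap, 72 mm across, 150 mm high; a bystander, loose
- round_cutter: round steel cookie cutter, 64 mm across, 25 mm high; a bystander, loose
- star_cutter: aluminium star cookie cutter, 68 mm across, 22 mm high; a bystander, loose
- stamp: terracotta cookie stamp, 60 mm across, 30 mm high; a bystander, loose
- mug: blue mug, 80 mm across, 90 mm high; a bystander, loose
- spatula: wooden-handled spatula lying flat, about 0.3 m long; a bystander, loose
- rolling_pin: wooden rolling pin lying flat, 48 mm thick, 290 mm long; a bystander, loose
- sprinkles: yellow jar with a red cap, 50 mm across, 90 mm high; a bystander, loose
Things that resemble listed ones, but are neither listed nor needed, are in the scene too. What is shaped like the rod but turquoise is not meant.

How it is judged:
On the way, in this order (a step that is already met when the one before it is completed fails the run):
1. the transport lock is slid to its end stop (value of joint lock above 0.045 m), for 0.2 s.
2. the rod's end has come through the upper guide (value of joint lock above 0.045 m and height (world z) of rod_tip below 0.102 m and horizontal distance between rod_tip and upper_guide below 0.006 m and horizontal distance between handle_bottom and upper_guide below 0.012 m), for 0.1 s.
At the end, for the whole second after the job is handed in: lock within 5 mm of its end stop; rod upright (0.09 rad) in both guides, its end 5 mm or more below the lower guide and within 5 mm of the axis; handle underside 8 mm or more above the upper guide; gripped by the fingers (over 2 N) and still (under 20 mm/s) (value of joint lock above 0.045 m and horizontal distance between rod_tip and lower_guide below 0.005 m and horizontal distance between handle_bottom and upper_guide below 0.01 m and height (world z) of rod_tip below 0.045 m and height (world z) of handle_bottom above 0.13 m and angle between rod's own z axis and vertical below 0.09 rad and contact force between the fingers and rod above 2 N and linear speed of rod below 0.02 m/s); the arm keeps its last pose, push and grip.
It fails at once if a bystander is pushed more than 30 mm away (distance of any of flour, round_cutter, star_cutter, stamp, mug, spatula, rolling_pin, sprinkles from where it was at the start of the episode above 0.03 m).
It also fails if it takes over 61 s, if anything falls off the work surface, if the arm or the gripper's body presses on something with over 40 N, if the wrist force passes 120 N, or if a joint passes its speed limit or range.

## Working session

There is one attempt and no reset: what is moved stays moved. The work goes in short steps, Python scripts to look and compute and a tool call to move; the robot and the scene stay as the last step left them, time stands still between calls to the robot, and variables do not carry over. Pictures are saved under pics/ and viewed, at most 10 in all, crops included, and the job is handed in when it is done.

Besides the shell and the picture viewer there is one more tool, called after "Emit:" by a JSON object that holds its "method" and its "body", one argument or row to a line. jog_arm: Moves the arm, as the interface text tells. Its arguments: {"type":"object","properties":{"deltas":{"type":"array"},"squeeze":{"type":"number"}},"required":["deltas"]}

```bash
mkdir -p pics; ls; python3 - <<'E'
from workcell import readout, read_camera, bot
import cv2,numpy as np
print(readout.read_state())
for n in("scene","top"):
    c=read_camera(n); cv2.imwrite(f"pics/{n}0.png",c["color"]); print({k:v for k,v in c.items() if k!="color"})
E
```

```text
pics
{'time': 0.0, 'q': array([ 1.26915454e+00,  2.64774484e-01,  1.60539153e+00, -2.67575895e-05,
        1.27368418e+00, -3.68753222e-02]), 'joint_vel': array([-1.00374177e-03,  2.44455424e-04, -1.05707674e-04,  1.51991128e-03,
        9.73618908e-05,  2.07101963e-03]), 'joint_torque': array([ 9.63641869e-04, -5.15109444e+01, -3.67310429e+01, -9.28027362e-05,
        1.31993688e-02,  3.06406480e-05]), 'tool_pos': array([0.17642332, 0.6508145 , 0.24693813]), 'tcp_rot': array([-0.41462111, -3.11375185,  0.00350183]), 'wrist_force': array([-0.12365591, -0.047495  , -0.4517371 ]), 'torque': array([-0.07726417, -0.02001097, -0.0516175 ]), 'grip_force': 0.0, 'width': 0.9996614570186698}
{'fx': 440.37834488804725, 'fy': 440.37834488804725, 'cx': 257.1383134495624, 'cy': 190.84205067242596, 'dist': array([-0.05738743,  0.        ,  0.        ,  0.        ,  0.        ]), 'origin': array([1.20446112, 0.36964011, 1.09961187]), 'attitude': array([-1.40198978, -2.32488927,  0.78098629])}
{'fx': 422.341669987943, 'fy': 422.341669987943, 'cx': 260.4314043762534, 'cy': 190.4630031779299, 'dist': array([-0.14344885,  0.        ,  0.        ,  0.        ,  0.        ]), 'origin': array([0.29942294, 0.03076938, 1.4414241 ]), 'attitude': array([-2.13339127,  2.13296877, -0.19976442])}
```

View pics/scene0.png

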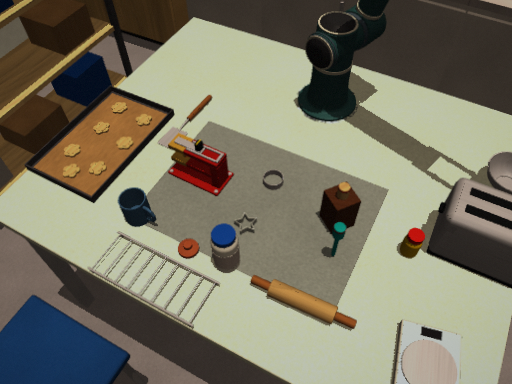

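View pics/top0.png

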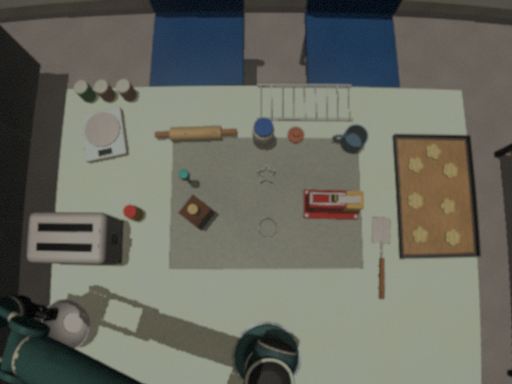

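The scene view shows the press near (200,165), the block with the rod at (342,205) and the turquoise decoy at (340,235). The top view shows the press at (333,203) with its brass end to the right (-y), and the block with its handle at (193,209). Next I'll zoom in on both.

```bash
cat > h.py <<'E'
import cv2,numpy as np
from scipy.spatial.transform import Rotation as R
from workcell import readout, read_camera, bot
def ray(c,uv):
    K=np.array([[c["fx"],0,c["cx"]],[0,c["fy"],c["cy"]],[0,0,1]])
    p=cv2.undistortPoints(np.array([[uv]],float),K,np.array(c["dist"]))[0,0]
    return np.array(c["origin"]),R.from_rotvec(c["attitude"]).apply([p[0],p[1],1])
def onz(c,uv,z):
    o,d=ray(c,uv); return o+d*(z-o[2])/d[2]
def proj(c,P):
    K=np.array([[c["fx"],0,c["cx"]],[0,c["fy"],c["cy"]],[0,0,1]])
    r=R.from_rotvec(c["attitude"]).inv(); 
    return cv2.projectPoints(np.atleast_2d(P).astype(float),r.as_rotvec(),-r.apply(c["origin"]),K,np.array(c["dist"]))[0][:,0]
E
python3 - <<'E'
from h import *
s=read_camera("scene");t=read_camera("top")
def crop(c,x,y,w,h,f): return cv2.resize(c["color"][y:y+h,x:x+w],None,fx=f,fy=f,interpolation=cv2.INTER_CUBIC)
a=np.hstack([crop(t,295,170,80,60,5),crop(t,165,180,80,60,5)])
b=np.hstack([crop(s,155,125,80,60,5),crop(s,305,170,80,60,5)])
cv2.imwrite("pics/z1.png",np.vstack([a,b]))
# red base in top view
for n,c in(("t",t),("s",s)):
    h=cv2.cvtColor(c["color"],cv2.COLOR_BGR2HSV)
E
```

```text
(no output)
```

View pics/z1.png

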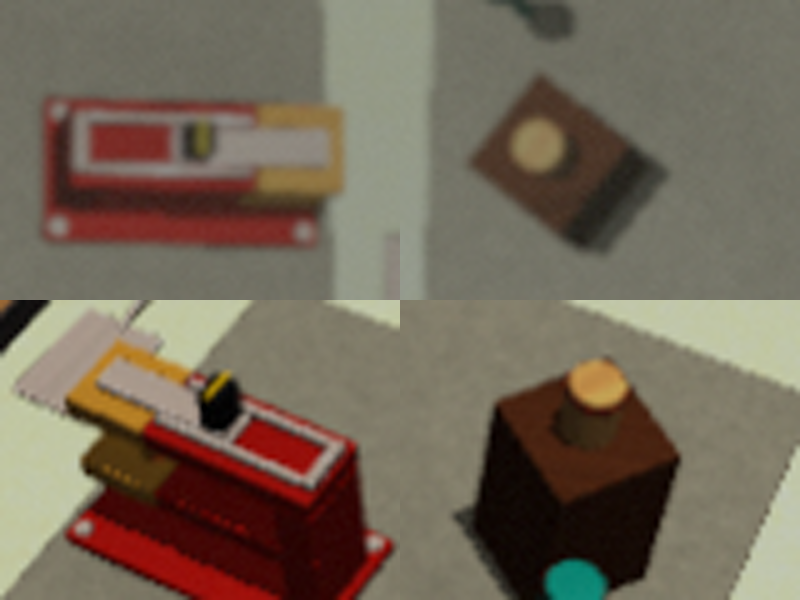

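Crops (5x): in the top view the base corners are at about (303.6,218), (358.2,219.2) and (304,189.4). The lock grip's yellow line is at (335.4,198) and the handle top at (192.6,209). In the scene view the handle top is at (344.6,186.6) and the grip top at about (198.5,142).

```bash
python3 - <<'E'
from h import *
s=read_camera("scene");t=read_camera("top")
for n,uv in(("LB",(303.6,218)),("RB",(358.2,219.2)),("LT",(304,189.4))): print(n,onz(t,uv,.01))
print("grip",onz(t,(335.4,198),.1565),onz(s,(155+217/5,125+84/5),.1565))
print("armend",onz(t,(295+343/5,170+108/5),.122),onz(t,(295+343/5,170+192/5),.122))
print("handle",onz(t,(192.6,209),.167),onz(s,(344.6,186.6),.167))
w=read_camera("wrist");print(w["origin"],w["attitude"], w["fx"])
st=readout.read_state();r=R.from_rotvec(st["tcp_rot"]);print(r.as_matrix().round(3)); print("cam in tool",r.inv().apply(w["origin"]-st["tool_pos"]),(r.inv()*R.from_rotvec(w["attitude"])).as_matrix().round(3))
E
```

```text
LB [ 0.46020152 -0.13063513  0.01      ]
RB [ 0.45553117 -0.31943203  0.01      ]
LT [ 0.55944122 -0.13378867  0.01      ]
grip [ 0.50584544 -0.21431696  0.1565    ] [ 0.50932536 -0.20741264  0.1565    ]
armend [ 0.53215987 -0.3131838   0.122     ] [ 0.47780955 -0.31087173  0.122     ]
handle [0.46981813 0.22510238 0.167     ] [0.47471701 0.23274151 0.167     ]
[0.09681918 0.67442532 0.37305933] [2.2773149  1.74104206 0.28721352] 284.72893308339263
[[-0.965  0.262 -0.   ]
 [ 0.262  0.965 -0.001]
 [ 0.    -0.001 -1.   ]]
cam in tool [ 0.08308287  0.00134286 -0.12512496] [[-0.001 -0.947 -0.322]
 [ 1.    -0.001 -0.   ]
 [ 0.    -0.322  0.947]]
```

Emit:
{"method": "jog_arm", "body": {
  "deltas": [-0.19,-0.165,-0.05,0,0,-13.6,1,-0.19,-0.165,-0.05,0,0,-13.6,1,-0.19,-0.165,-0.05,0,0,-13.6,1,-0.19,-0.165,-0.05,0,0,-13.6,1,-0.19,-0.165,-0.05,0,0,-13.6,1,-0.19,-0.165,-0.05,0,0,-13.6,1,-0.19,-0.165,-0.05,0,0,-13.6,1]
}}

```text
time: 1.05
tool_pos: [0.3178, 0.4418, 0.2992]
tcp_rot: [0.048, 3.14, 0.003]
wrist_force: [0.7, 0.4, -0.1]
width: 0.999
grip_force: 0.0
```

Emit:
{"method": "jog_arm", "body": {
  "deltas": [-0.148,-0.209,0,0,0,0,1,-0.148,-0.209,0,0,0,0,1,-0.148,-0.209,0,0,0,0,1,-0.148,-0.209,0,0,0,0,1,-0.148,-0.209,0,0,0,0,1,-0.148,-0.209,0,0,0,0,1,-0.148,-0.209,0,0,0,0,1,-0.148,-0.209,0,0,0,0,1]
}}

```text
time: 1.85
tool_pos: [0.4584, 0.2311, 0.2978]
tcp_rot: [-0.041, -3.14, -0.001]
wrist_force: [-0.8, 0.5, 0.7]
width: 1.001
grip_force: 0.0
```

```bash
cat > w.py <<'E'
import sys
from h import *
w=read_camera("wrist");st=readout.read_state()
cv2.imwrite(sys.argv[1],w["color"]);np.save("w.npy",{k:w[k] for k in w if k!="color"},allow_pickle=True)
print(st["tool_pos"],st["tcp_rot"])
E
python3 w.py pics/w1.png
```

```text
[0.45824151 0.23128848 0.29786979] [-3.96942913e-02 -3.14025782e+00 -7.71533826e-04]
```

View pics/w1.png

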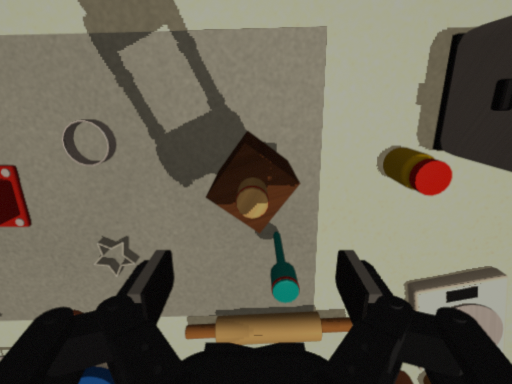

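The wrist view shows the handle's top disc at about (253,205) in the block and the turquoise decoy farther away at (285,290). I'll refine the disc's centre.

```bash
python3 - <<'E'
from h import *
im=cv2.imread("pics/w1.png");w=np.load("w.npy",allow_pickle=True).item()
roi=im[170:230,225:285];h=cv2.cvtColor(roi,cv2.COLOR_BGR2HSV)
for thr in(120,135,150):
    m=((h[...,2]>thr)&(h[...,0]<28)).astype(np.uint8)
    n,l,s,c=cv2.connectedComponentsWithStats(m); i=1+np.argmax(s[1:,4]); 
    p=c[i]+[225,170]; print(thr,s[i],p,onz(w,p,.167))
print(proj(w,[[.472,.229,.167],[.488,.229,.167]]))
E
```

```text
120 [ 18  32  25  17 232] [256.82758621 210.40086207] [0.4794778  0.23437385 0.167     ]
135 [ 19  33  24  15 215] [257.15348837 210.2372093 ] [0.47931574 0.23469348 0.167     ]
150 [ 20  34  23  14 176] [257.25       210.39204545] [0.4794797  0.23478311 0.167     ]
[[251.04665007 203.31377394]
 [251.54650732 218.62565042]]
```

Emit:
{"method": "jog_arm", "body": {
  "deltas": [-0.055,-0.39,0.02,0,0,0,1,-0.055,-0.39,0.02,0,0,0,1,-0.055,-0.39,0.02,0,0,0,1,-0.055,-0.39,0.02,0,0,0,1,-0.055,-0.39,0.02,0,0,0,1,-0.055,-0.39,0.02,0,0,0,1,-0.055,-0.39,0.02,0,0,0,1,-0.055,-0.39,0.02,0,0,0,1]
}}

```text
time: 2.7
tool_pos: [0.5039, -0.162, 0.2783]
tcp_rot: [0.039, 3.141, 0.0]
wrist_force: [1.0, 0.6, -0.2]
width: 0.999
grip_force: 0.0
```

Emit:
{"method": "jog_arm", "body": {
  "deltas": [0.0,-0.051,0,0,0,0,1,0.0,-0.051,0,0,0,0,1,0,-0.051,0,0,0,0,1]
}}

```text
time: 3.0
tool_pos: [0.5024, -0.2121, 0.2779]
tcp_rot: [-0.044, -3.141, -0.002]
wrist_force: [-0.8, -0.0, 0.2]
width: 1.0
grip_force: 0.0
```

```bash
python3 w.py pics/w2.png
```

```text
[ 0.50235107 -0.21121487  0.27799371] [-4.13307971e-02 -3.14090511e+00 -1.96180988e-03]
```

View pics/w2.png

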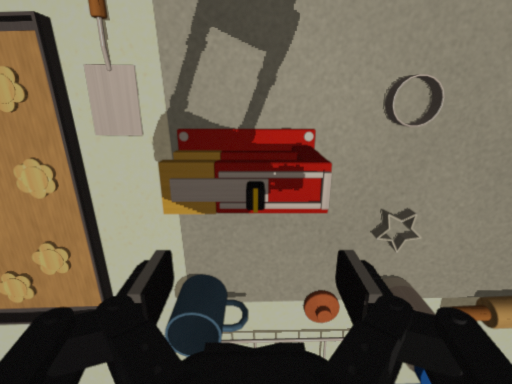

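The wrist view shows the lock grip's yellow line at about (256,199), the base's near corners at (178,130) and (315,129), and the brass arm end on the left at x≈161–164.

```bash
python3 - <<'E'
from h import *
im=cv2.imread("pics/w2.png");w=np.load("w.npy",allow_pickle=True).item()
h=cv2.cvtColor(im,cv2.COLOR_BGR2HSV)
m=((h[...,0]>22)&(h[...,0]<35)&(h[...,1]>120)&(h[...,2]>80)).astype(np.uint8);m[:175]=0;m[225:]=0;m[:,:235]=0;m[:,275:]=0
y,x=np.nonzero(m);print("yellow",x.mean(),y.mean(),x.min(),x.max(),y.min(),y.max(),onz(w,(x.mean(),y.mean()),.1565))
print("base",onz(w,(177.5,129.5),.01),onz(w,(316,129),.01))
m=((h[...,0]>12)&(h[...,0]<30)&(h[...,1]>120)&(h[...,2]>130)).astype(np.uint8);m[:140]=0;m[230:]=0;m[:,:140]=0;m[:,240:]=0
c=max(cv2.findContours(m,0,2)[0],key=cv2.contourArea);a=cv2.approxPolyDP(c,3,True)[:,0]
for p in a: print(p,onz(w,p,.122))
E
```

```text
yellow 255.03703703703704 198.35185185185185 254 257 189 210 [ 0.50778529 -0.21009678  0.1565    ]
base [ 0.45819231 -0.31312287  0.01      ] [ 0.46285972 -0.12583874  0.01      ]
[162 197] [ 0.51578514 -0.30750428  0.122     ]
[164 213] [ 0.53386106 -0.30777014  0.122     ]
[203 213] [ 0.5350735  -0.26625909  0.122     ]
```

Emit:
{"method": "jog_arm", "body": {
  "deltas": [-0.005,0.001,0.04,0,0,0,0.3,-0.005,0.001,0.08,0,0,0,0.0,-0.005,0.001,0.11,0,0,0,0.0,-0.005,0.001,0.124,0,0,0,0.0,-0.005,0.001,0.124,0,0,0,0,-0.005,0.001,0.124,0,0,0,-1,-0.005,0.001,0.124,0,0,0,-1,-0.005,0.001,0.124,0,0,0,-1],
  "squeeze": 25
}}

```text
time: 3.85
tool_pos: [0.5087, -0.212, 0.1567]
tcp_rot: [0.043, 3.137, -0.001]
wrist_force: [0.6, 2.5, 3.8]
width: 0.206
grip_force: 28.8
```

Emit:
{"method": "jog_arm", "body": {
  "deltas": [0,0,0,0,0,0,-1,0,0,0,0,0,0,-1,0,0,0,0,0,0,-1]
}}

```text
time: 4.15
tool_pos: [0.5086, -0.2125, 0.1567]
tcp_rot: [0.044, 3.137, -0.002]
wrist_force: [1.2, 3.0, 6.6]
width: 0.199
grip_force: 29.2
```

Emit:
{"method": "jog_arm", "body": {
  "deltas": [0,0.008,0,0,0,0,-1,0,0.016,0,0,0,0,-1,0,0.024,0,0,0,0,-1,0,0.032,0,0,0,0,-1,0,0.036,0,0,0,0,-1,0,0.039,0,0,0,0,-1,0,0.039,0,0,0,0,-1]
}}

```text
time: 4.85
tool_pos: [0.5098, -0.1741, 0.1567]
tcp_rot: [0.043, 3.137, -0.004]
wrist_force: [1.4, -1.6, 5.9]
width: 0.202
grip_force: 29.2
```

Emit:
{"method": "jog_arm", "body": {
  "deltas": [0,0.003,0,0,0,0,-1,0,0.005,0,0,0,0,-1,0,0.005,0,0,0,0,-1]
}}

```text
time: 5.15
tool_pos: [0.5099, -0.1694, 0.1567]
tcp_rot: [0.043, 3.137, -0.005]
wrist_force: [-0.2, -1.6, 5.6]
width: 0.206
grip_force: 29.1
```

Emit:
{"method": "jog_arm", "body": {
  "deltas": [0,0.002,0,0,0,0,-1,0,0.003,0,0,0,0,-1,0,0.003,0,0,0,0,-1]
}}

```text
time: 5.45
tool_pos: [0.5099, -0.1668, 0.1567]
tcp_rot: [0.043, 3.137, -0.006]
wrist_force: [-0.1, -2.1, 5.3]
width: 0.204
grip_force: 29.1
```

Emit:
{"method": "jog_arm", "body": {
  "deltas": [0,0.002,0,0,0,0,-1,0,0.004,0,0,0,0,-1,0,0.004,0,0,0,0,-1]
}}

```text
time: 5.75
tool_pos: [0.51, -0.1663, 0.1567]
tcp_rot: [0.041, 3.136, -0.017]
wrist_force: [-1.7, -14.7, 2.3]
width: 0.201
grip_force: 28.7
```

End stop felt: the force along y reached -14.7 N and the motion stalled. Next I release, rise and look at the bore.

Emit:
{"method": "jog_arm", "body": {
  "deltas": [0,-0.003,0,0,0,0,-1,0,-0.003,0,0,0,0,0.3,0,-0.003,0,0,0,0,0.3,0,-0.003,0,0,0,0,0.3,0,-0.003,-0.04,0,0,0,0.5,0,-0.05,-0.08,0,0,0,0.7,0,-0.09,-0.1,0,0,0,1,0,-0.09,-0.1,0,0,0,1]
}}

```text
time: 6.55
tool_pos: [0.5077, -0.2553, 0.2587]
tcp_rot: [0.046, 3.135, -0.008]
wrist_force: [0.5, 0.3, 0.1]
width: 0.996
grip_force: 0.0
```

Emit:
{"method": "jog_arm", "body": {
  "deltas": [0,0,0,0,0,0,1,0,0,0,0,0,0,1]
}}

```text
time: 6.75
tool_pos: [0.5051, -0.2498, 0.2527]
tcp_rot: [-0.043, -3.139, -0.003]
wrist_force: [-1.1, 0.3, -1.3]
width: 1.001
grip_force: 0.0
```

```bash
python3 w.py pics/w3.png; python3 - <<'E'
import cv2
i=cv2.imread("pics/w3.png")[110:270,120:370];cv2.imwrite("pics/w3c.png",cv2.resize(i,None,fx=3,fy=3,interpolation=cv2.INTER_CUBIC))
E
```

```text
[ 0.50497494 -0.24942423  0.25237596] [-0.04208011 -3.13841792 -0.00336649]
```

View pics/w3c.png

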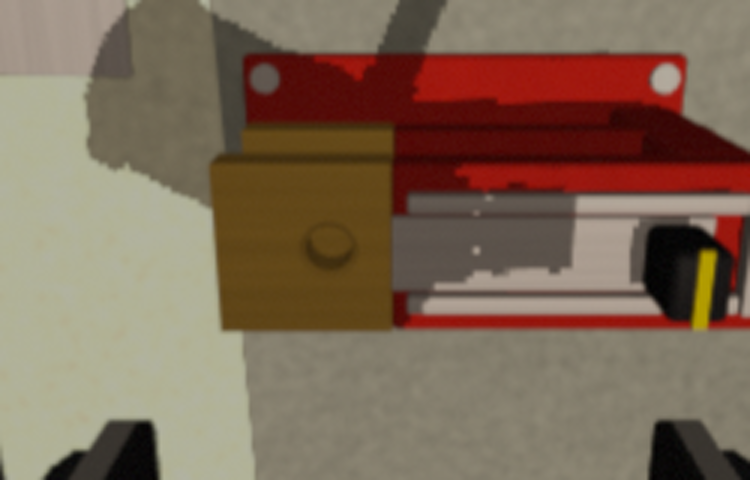

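The lock is clear and the bore is visible at crop (330,246), which is px (230,192). The brass arm end spans crop x 212–392 and y 157–330.

```bash
python3 - <<'E'
from h import *
w=np.load("w.npy",allow_pickle=True).item()
f=lambda x,y:(120+(x+.5)/3-.5,110+(y+.5)/3-.5)
print("bore",onz(w,f(330,246),.122), [onz(w,f(*p),.122)[:2] for p in((303,246),(357,246),(330,221),(330,271))])
for p in((213,160),(220,330),(392,330),(392,160)):print(p,onz(w,f(*p),.122))
print(onz(w,f(706,289),.1565))
E
```

```text
bore [ 0.50621116 -0.27160213  0.122     ] [array([ 0.50596632, -0.28011664]), array([ 0.50645611, -0.2630854 ]), array([ 0.49799717, -0.27114267]), array([ 0.51458878, -0.27207039])]
(213, 160) [ 0.4776063  -0.30572055  0.122     ]
(220, 330) [ 0.53398726 -0.30906498  0.122     ]
(392, 330) [ 0.53562298 -0.2529841   0.122     ]
(392, 160) [ 0.47915363 -0.25114063  0.122     ]
[ 0.51053329 -0.164507    0.1565    ]
```

Emit:
{"method": "jog_arm", "body": {
  "deltas": [0.03,0.37,-0.03,0,0,0,1,0.03,0.37,-0.03,0,0,0,1,0.03,0.37,-0.03,0,0,0,1,0.03,0.37,-0.03,0,0,0,1,0.03,0.37,-0.03,0,0,0,1,0.03,0.37,-0.03,0,0,0,1,0.03,0.37,-0.03,0,0,0,1,0.03,0.37,-0.03,0,0,0,1]
}}

```text
time: 7.6
tool_pos: [0.4839, 0.1243, 0.2832]
tcp_rot: [-0.035, -3.139, -0.002]
wrist_force: [0.1, -0.5, -0.5]
width: 1.001
grip_force: 0.0
```

Emit:
{"method": "jog_arm", "body": {
  "deltas": [0.013,0.109,0.0,0,0,0,1,0.013,0.109,0.0,0,0,0,1,0.013,0.109,0.0,0,0,0,1,0.013,0.109,0.0,0,0,0,1]
}}

```text
time: 8.0
tool_pos: [0.4742, 0.231, 0.2827]
tcp_rot: [-0.035, -3.139, 0.002]
wrist_force: [1.2, -0.1, -0.3]
width: 0.996
grip_force: 0.0
```

```bash
python3 w.py pics/w4.png; python3 - <<'E'
from h import *
w=np.load("w.npy",allow_pickle=True).item()
im=cv2.imread("pics/w4.png")
u,v=proj(w,[.473,.230,.167])[0].astype(int);print(u,v)
i=im[v-40:v+40,u-50:u+50].astype(float);i=np.clip(i*1.6,0,255).astype(np.uint8)
cv2.imwrite("pics/w4c.png",cv2.resize(i,None,fx=6,fy=6,interpolation=cv2.INTER_CUBIC))
E
```

```text
[0.47470363 0.22954979 0.28290805] [-3.80088594e-02 -3.13907330e+00  2.76644604e-03]
251 193
```

View pics/w4c.png

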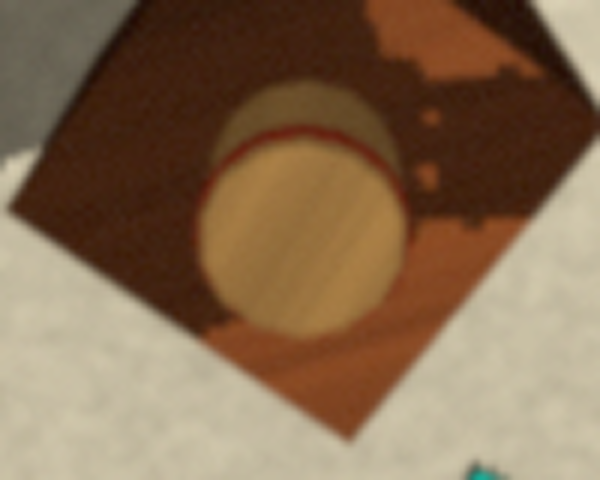

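Emit:
{"method": "jog_arm", "body": {
  "deltas": [0.002,0.0005,0.04,0,0,0,1,0.002,0.0005,0.08,0,0,0,1,0.002,0.0005,0.12,0,0,0,1,0.002,0.0005,0.135,0,0,0,0.6,0.002,0.0005,0.135,0,0,0,0.2,0.002,0.0005,0.135,0,0,0,-1,0.002,0.0005,0.135,0,0,0,-1,0.002,0.0005,0.135,0,0,0,-1],
  "squeeze": 40
}}

```text
time: 8.85
tool_pos: [0.476, 0.2299, 0.1519]
tcp_rot: [0.043, 3.137, 0.002]
wrist_force: [0.2, -2.4, 3.5]
width: 0.359
grip_force: 40.0
```

Emit:
{"method": "jog_arm", "body": {
  "deltas": [0,0,0,0,0,0,-1,0,0,0,0,0,0,-1,0,0,0,0,0,0,-1]
}}

```text
time: 9.15
tool_pos: [0.476, 0.2299, 0.1519]
tcp_rot: [0.042, 3.137, 0.001]
wrist_force: [0.3, -3.0, 5.9]
width: 0.367
grip_force: 40.2
```

Emit:
{"method": "jog_arm", "body": {
  "deltas": [0,0,-0.015,0,0,0,-1,0,0,-0.035,0,0,0,-1,0,0,-0.055,0,0,0,-1,0,0,-0.075,0,0,0,-1,0,0,-0.095,0,0,0,-1,0,0,-0.115,0,0,0,-1,0,0,-0.135,0,0,0,-1,0,0,-0.145,0,0,0,-1]
}}

```text
time: 9.95
tool_pos: [0.4746, 0.2303, 0.2974]
tcp_rot: [0.043, 3.138, 0.003]
wrist_force: [0.7, 0.4, -0.4]
width: 0.357
grip_force: 40.4
```

Emit:
{"method": "jog_arm", "body": {
  "deltas": [0,0,0,0,0,0,-1]
}}

```text
time: 10.05
tool_pos: [0.4748, 0.2303, 0.2968]
tcp_rot: [0.043, 3.138, 0.003]
wrist_force: [0.3, -0.4, -2.2]
width: 0.363
grip_force: 40.4
```

Emit:
{"method": "jog_arm", "body": {
  "deltas": [-0.002,-0.02,0,0,0,0,-1,-0.006,-0.06,0,0,0,0,-1,-0.01,-0.105,0,0,0,0,-1,-0.015,-0.15,0,0,0,0,-1,-0.02,-0.195,0,0,0,0,-1,-0.024,-0.24,0,0,0,0,-1,-0.028,-0.285,0,0,0,0,-1,-0.032,-0.33,0,0,0,0,-1]
}}

```text
time: 10.85
tool_pos: [0.4961, -0.1026, 0.293]
tcp_rot: [-0.043, -3.14, -0.001]
wrist_force: [0.5, -0.0, -1.7]
width: 0.359
grip_force: 40.5
```

Emit:
{"method": "jog_arm", "body": {
  "deltas": [-0.004,-0.045,0,0,0,0,-1,-0.008,-0.085,0,0,0,0,-1,-0.011,-0.12,0,0,0,0,-1,-0.014,-0.145,0,0,0,0,-1,-0.016,-0.16,0,0,0,0,-1,-0.016,-0.17,0,0,0,0,-1,-0.016,-0.17,0,0,0,0,-1,-0.016,-0.17,0,0,0,0,-1]
}}

```text
time: 11.65
tool_pos: [0.5082, -0.2705, 0.2939]
tcp_rot: [-0.042, -3.141, -0.002]
wrist_force: [0.2, 0.6, -0.4]
width: 0.362
grip_force: 40.5
```

```bash
python3 w.py pics/w5.png; python3 - <<'E'
from h import *
t=read_camera("top");s=read_camera("scene");w=cv2.imread("pics/w5.png")
u=cv2.resize(w[60:260,150:350],None,fx=2,fy=2,interpolation=cv2.INTER_CUBIC)
v=cv2.resize(s["color"][95:195,150:250],None,fx=4,fy=4,interpolation=cv2.INTER_CUBIC)
cv2.imwrite("pics/s5.png",s["color"])
cv2.imwrite("pics/c5.png",np.hstack([u,v]))
E
```

```text
[ 0.50832142 -0.27034326  0.29412448] [-4.15844269e-02 -3.14101750e+00 -1.27947412e-03]
```

View pics/c5.png

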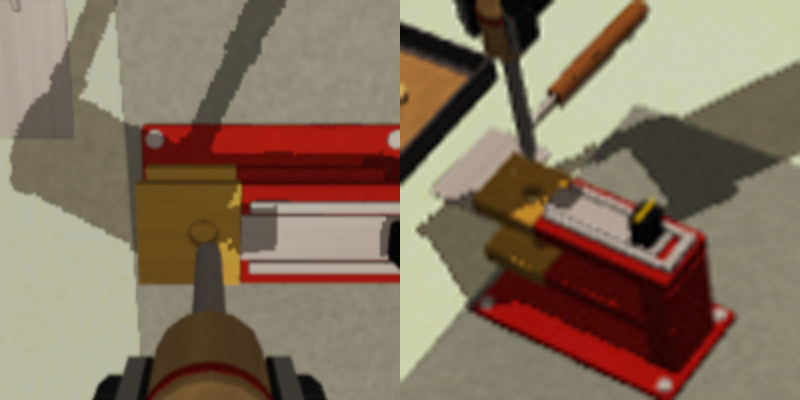

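The wrist crop shows the bore at about (204,231) and the shaft's end just below it at about (209,241), which are px (252,175.5) and (254.5,180.5). The scene crop shows the tip at about (528,153), which is px (182,133).

```bash
python3 - <<'E'
from h import *
w=np.load("w.npy",allow_pickle=True).item();s=read_camera("scene")
f=lambda x,y:(150+(x+.5)/2-.5,60+(y+.5)/2-.5)
print("bore",onz(w,f(204,231),.122),"scene bore",onz(s,(150+133/4,95+190/4),.122))
for p in((209,238),(209,241)):print("tip w",onz(w,f(*p),.157))
print("tip s",onz(s,(150+128/4,95+153/4),.157))
print("expected bore/ tip px w",proj(w,[[.5065,-.272,.122],[.5055,-.2704,.157]]), "s",proj(s,[[.5065,-.272,.122],[.5055,-.2704,.157]]))
E
```

```text
bore [ 0.50514024 -0.27167592  0.122     ] scene bore [ 0.50750279 -0.26799538  0.122     ]
tip w [ 0.49930067 -0.26884557  0.157     ]
tip w [ 0.50078899 -0.2688868   0.157     ]
tip s [ 0.50284033 -0.26953781  0.157     ]
expected bore/ tip px w [[251.48847818 176.476623  ]
 [252.81384629 185.00168259]] s [[182.3391314  141.84072108]
 [181.25950429 133.72838549]]
```

Emit:
{"method": "jog_arm", "body": {
  "deltas": [-0.0025,-0.002,0.01,0,0,0,-1,-0.0025,-0.002,0.02,0,0,0,-1,-0.0025,-0.002,0.026,0,0,0,-1,-0.0025,-0.002,0.026,0,0,0,-1]
}}

```text
time: 12.25
tool_pos: [0.5098, -0.2729, 0.266]
tcp_rot: [-0.043, -3.138, -0.003]
wrist_force: [-0.8, 0.4, -1.9]
width: 0.363
grip_force: 40.5
```

```bash
python3 w.py pics/w6.png; python3 - <<'E'
from h import *
s=read_camera("scene");w=cv2.imread("pics/w6.png");cv2.imwrite("pics/s6.png",s["color"])
u=cv2.resize(np.clip(w[150:220,215:285].astype(float)*1.8,0,255).astype(np.uint8),(560,560),interpolation=cv2.INTER_CUBIC)
v=cv2.resize(s["color"][115:155,165:195],None,fx=8,fy=8,interpolation=cv2.INTER_CUBIC)
v=cv2.copyMakeBorder(v,0,560-v.shape[0],0,0,cv2.BORDER_CONSTANT)
cv2.imwrite("pics/c6.png",np.hstack([u,v]))
E
```

```text
[ 0.51016244 -0.27320736  0.2669137 ] [-4.30710348e-02 -3.13918462e+00 -1.92293497e-03]
```

View pics/c6.png

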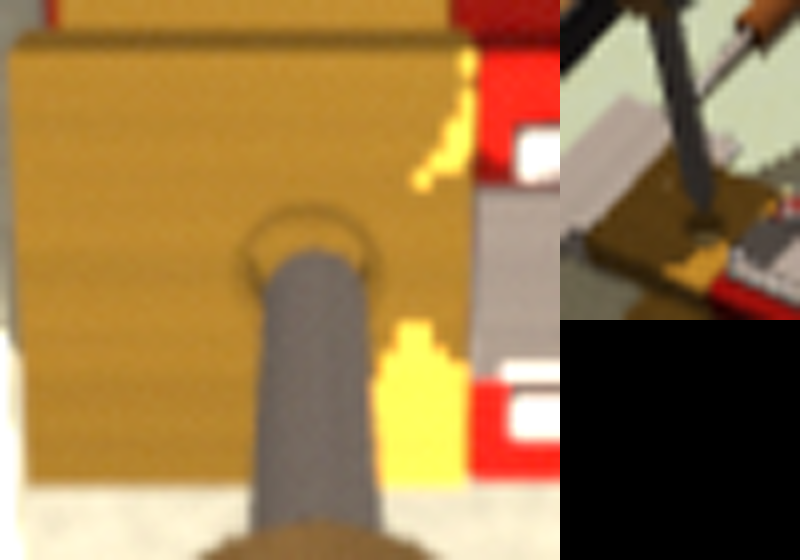

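The wrist crop shows the bore centred at about (310,269) and the tip's silhouette top at (315,250), so its centre is at about (315,276). The scene crop shows the tip directly above or slightly up-left of the bore, which is at about (707,222) while the tip is at about (702,203).

```bash
python3 - <<'E'
from h import *
w=np.load("w.npy",allow_pickle=True).item();s=read_camera("scene")
f=lambda x,y:(215+(x+.5)/8-.5,150+(y+.5)/8-.5)
g=lambda x,y:(165+(x-560+.5)/8-.5,115+(y+.5)/8-.5)
print("bore w",onz(w,f(310,269),.122),"s",onz(s,g(707,222),.122))
print("tip w",onz(w,f(315,276),.130),"s",onz(s,g(702,203),.130))
print(onz(w,f(310,203),.122),onz(w,f(240,269),.122),onz(w,f(380,269),.122))
E
```

```text
bore w [ 0.50692721 -0.27223171  0.122     ] s [ 0.50729263 -0.2692783   0.122     ]
tip w [ 0.5054605  -0.27157787  0.13      ] s [ 0.50569887 -0.27123127  0.13      ]
[ 0.49853704 -0.27198711  0.122     ] [ 0.50668098 -0.28085588  0.122     ] [ 0.50717365 -0.26360654  0.122     ]
```

Emit:
{"method": "jog_arm", "body": {
  "deltas": [-0.0015,0,0.005,0,0,0,-1,-0.0015,0,0.01,0,0,0,-1,-0.0015,0,0.015,0,0,0,-1,-0.0015,0,0.02,0,0,0,-1,-0.0015,0,0.02,0,0,0,-1]
}}

```text
time: 12.9
tool_pos: [0.5117, -0.2733, 0.2469]
tcp_rot: [-0.043, -3.139, -0.002]
wrist_force: [0.2, 0.4, -1.3]
width: 0.356
grip_force: 40.5
```

Emit:
{"method": "jog_arm", "body": {
  "deltas": [0,0,0.006,0,0,0,-1,0,0,0.012,0,0,0,-1,0,0,0.018,0,0,0,-1,0,0,0.024,0,0,0,-1,0,0,0.024,0,0,0,-1]
}}

```text
time: 13.4
tool_pos: [0.5115, -0.2732, 0.2228]
tcp_rot: [-0.043, -3.139, -0.002]
wrist_force: [-0.4, -1.0, -1.3]
width: 0.366
grip_force: 40.5
```

Tip at about 0.086 with no contact force, so it is inside the upper guide. Continuing to just above and then into the lower guide.

Emit:
{"method": "jog_arm", "body": {
  "deltas": [0,0,0.006,0,0,0,-1,0,0,0.012,0,0,0,-1,0,0,0.018,0,0,0,-1,0,0,0.024,0,0,0,-1,0,0,0.028,0,0,0,-1,0,0,0.028,0,0,0,-1]
}}

```text
time: 14.0
tool_pos: [0.5117, -0.2733, 0.1952]
tcp_rot: [-0.043, -3.14, -0.001]
wrist_force: [-0.6, -0.2, -1.4]
width: 0.357
grip_force: 40.5
```

Emit:
{"method": "jog_arm", "body": {
  "deltas": [0,0,0.006,0,0,0,-1,0,0,0.012,0,0,0,-1,0,0,0.018,0,0,0,-1,0,0,0.024,0,0,0,-1,0,0,0.028,0,0,0,-1,0,0,0.028,0,0,0,-1,0,0,0.028,0,0,0,-1]
}}

```text
time: 14.7
tool_pos: [0.5123, -0.2736, 0.1682]
tcp_rot: [-0.043, -3.141, -0.0]
wrist_force: [0.0, 0.1, -1.0]
width: 0.365
grip_force: 40.5
```

```bash
python3 - <<'E'
from h import *
s=read_camera("scene")
cv2.imwrite("pics/c7.png",cv2.resize(s["color"][110:200,150:250],None,fx=6,fy=6,interpolation=cv2.INTER_CUBIC))
print(readout.read_state())
E
```

```text
{'time': 14.75, 'q': array([-5.33472729e-01,  1.50436722e-01,  1.89265051e+00, -3.85695651e-05,
        1.09809170e+00, -2.07682583e+00]), 'joint_vel': array([ 0.00033435, -0.00466912, -0.00376309, -0.0005014 ,  0.00079559,
       -0.00084581]), 'joint_torque': array([ 1.80279540e-04, -4.31676364e+01, -3.46101093e+01, -2.67339208e-03,
        2.04008189e-02,  5.66898763e-06]), 'tool_pos': array([ 0.51245131, -0.27374425,  0.16849061]), 'tcp_rot': array([ 4.30741004e-02,  3.14095526e+00, -3.69552850e-04]), 'wrist_force': array([ 0.15998607,  0.10872761, -0.78666604]), 'torque': array([ 0.01327835, -0.00773789, -0.01201963]), 'grip_force': 40.49280345439911, 'width': 0.36783546929419514}
```

View pics/c7.png

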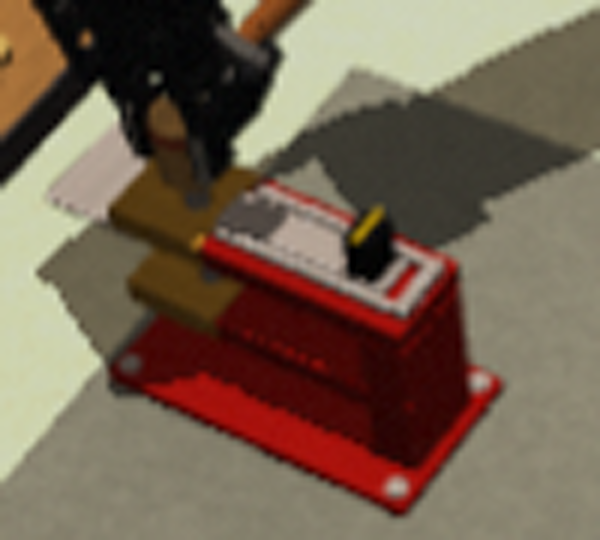

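The scene crop shows the shaft passing through the upper guide and into the lower one at about (208,272). The handle is clear above, and the lock grip is at the far end at (370,245). The arm is still and carries no side load, so I'm handing in.

```bash
python3 -c "
from workcell import finish_job
print(finish_job())"
```

```text
the job is handed in; nothing more can be done
None
```

The lock is at its end stop and the rod is held still through both guides, its end about 18–19 mm below the lower one by the arm's position readings; the job is handed in, and no verdict came back.

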